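# Prop the tool chest open on its long stay

## Robot

A 6-joint arm with a two-finger parallel gripper is mounted at the origin on a cart in front of the work surface, level with it; the furniture and walls round the work are solid. World frame = base frame: x ahead of the robot, y to its left, z up, the work surface at z = 0. Lengths are in m, angles in degrees, forces in N, time in s.
With the tool pointing down it reaches from about 0.35 to 0.875 m from the base axis. Payload 4.2 kg.
Tool frame: the origin (TCP) lies on the centre line of the jaws, within the pads' length; the fingertips stand 8 mm ahead of it and the grasp point (between the pads) lies 11 mm behind it; z points along the fingers, y is the direction in which the jaws open and shut (so a half turn about z gives the same grasp; the last joint's range is limited). The gripper opens to 87 mm and grips with 3 to 60 N. Pads are 19 mm wide; open, the fingers measure 117 mm over their backs; the gripper's body (75 mm by 190 mm) begins 51 mm behind the grasp point.
Start: joints at [84.832, 22.042, 0.453, 0, -68.411, -14.817], TCP at [0.214, 0.587, 0.231] pointing down, gripper open.
Joint ranges: [-179.83, 179.83], [-69.29, 118.12], [-61.27, 80.66], [-181.25, 117.63], [-171.15, -9.14], [-177.46, 177.46]. Speed limits (degrees/s): [159.86, 159.86, 180, 180, 180, 180].

## Interface

Orientations are given as a 3x3 rotation matrix whose columns are the frame's x, y, z axes.
In Python, from station import sense, capture, finish_job, recognise gives the robot as it stands.
- The arm moves only by the tool apply_moves, never from a script. Its argument "plan" is a list that holds one entry, the list of rows, each a list of 7 numbers: the opening in per cent of the stroke, from 0 (shut) to 100 (fully open), then the shift along the world's x, y, z in units of 25 mm (1.0 is 25 mm), then the turn, a rotation vector about the world's x, y, z in rad. A call has 1 to 12 rows; each row shifts and turns the pose as measured when the row begins; what a row does not reach is not made up. A row lasts 1/12 s, in which the tool goes at most 41.7 mm and 7.16 degrees, less where a joint would pass 70% of its speed; a pose out of reach is approached as far as the arm can. A call is refused whole if a number of a shift passes 1 or a number of a turn 0.125, either way. A call with a gripper value outside its range is refused whole. The fingers move at their own pace and stop on an object; the grip force is fixed at half the most. Time passes only in rows, so rows that do not move let the fingers close. It gives the time, the measured TCP pose, the force and the opening at its end, in the units of the state.
- sense(): the state, without advancing time (a new reading comes with each control period).
- capture(name): name is "scene" or "top" or "wrist"; returns a dict with "pixels" (384x512x3 uint8, red, green, blue), "depth" (384x512 float32, m along the optical axis (not along the pixel's ray), 0 where there is no reading), "mtx" (3x3 intrinsics, pixels), "distortion" ([k1, k2, p1, p2, k3] as OpenCV has them; the pictures are not rectified), "R" (3x3) and "t" (3): a world point X has camera coordinates R X + t; the wrist camera has in their place "mount" (4x4, takes a point from camera to tool coordinates, whose origin is the TCP and whose axes are the flange's). Camera axes: x right, y down, z forward; pixel columns grow to the right and rows downward; lengths in m; the calibration is good to about 2 mm. A picture is of the moment at which its call begins: read the wrist's pose just before it.
- finish_job(): hands the job in, once; it reports no verdict.
Trained networks look in a picture, given as the dict that the camera call returned (one of the last four; its "shot" number tells which), for a name from the list of things; names that differ only in an ending like _2 or _b are one class to them, and where a whole thing is asked for, a point or a joint stands for the part that bears it (a point fixed in the world has none). Each returns a list of dicts, best first, with "score" (0 to 1); they miss things now and then, are a little off and sometimes report something else, mostly with a low value. They report only what shows in the picture. A call takes as long as a camera call.
- recognise(label, picture): "at" ([x, y, z] in m, in the coordinates of the camera as it stood for that picture, good to about 4 mm: the middle of the surface that is visible of it).
The state is a dict: "time_s": time; "joints": joint angles; "joint_velocities": joint speeds; "effort": joint torques, N m; "tcp_pos": TCP position; "ee_rot": TCP orientation; "wrist_force": force on the tool from outside, world axes, zero at the start; "moment": the same for the moment, N m; "gripper_width": opening from 0.0 (shut) to 1.0 (fully open).
Only numpy, scipy, OpenCV 4.12 (cv2) and the standard library are available. Lean on these libraries where they do the work, as an engineer would, in place of code of your own. Each camera call takes 0.05 s, during which the arm holds its last target.

## Task

Prop the lid of the plywood tool chest wide open on the longer of its two stays. Take the long stay by its wooden grip and swing it up towards the front of the chest, which raises the lid, until it comes to rest against its stop with the lid lying on it, then let go. Leave the short stay on the other side folded down.

Things in the scene. Friction and masses are not known exactly. Their poses are not given: they have to be found in the camera images.
- chest: Plywood tool chest fixed to the bench, 220 (x) x 200 (y) x 110 mm high. Origin: centre of its underside, on the bench top; x to its back, y to its left, z up; its front (-x) faces the robot, turned at most 21 degrees. The lid is hinged along the back. Two stays (flat steel bars) are pivoted outside the side walls at x = -65, z = 92 mm: long one on the right (-y), short one on the left (+y).
- long_stay (a joint): Long stay, right side, rad: 0 = folded level (the start), free end to the back; grows as that end swings up and to the front; stop at 1.31. A 16 mm cross pin 130 mm from the pivot meets the lid at 0.09 and lifts it, up to 15 N at the grip at first, less later. Let go below 0.7 it falls back; past 0.85 the lid's weight keeps it, but may not drive it on: swing it all the way to the stop.
- long_stay_grip (a point): Middle of the long stay's round wooden grip, 20 mm thick, 60 mm long, on the outer end of its cross pin, parallel to the chest's y; fixed to the stay, so it turns with it. With the stay at q it is at x = -65 + 130 cos q, y = -185, z = 92 + 130 sin q mm in the chest's frame: 60 mm outside the lid's edge, 92 mm above the bench at the start, 218 mm at the stop.
- lid (a joint): Lid's opening, rad: 0 = shut, grows as the front edge rises. Plywood board with two battens on top, 240 (x) x 250 (y) x 12 mm, about 0.35 kg; hinge parallel to y at x = 110, z = 115 mm of the chest; side edges at y = -125 and 125 mm, front edge 235 mm from the hinge. Falls shut unless a stay carries it. Lying on the long stay at its stop it reads about 0.69, on the short one about 0.35.
- short_stay (a joint): Short stay, left side, rad: 0 = folded (as at the start), counted like the long stay. Same make, but only 70 mm from pivot to cross pin; its grip runs from y = 155 to 215 mm in the chest's frame.

How it is judged (in metres and radians):
At the end, for the whole second after the job is handed in: The long stay stands at or within 10 degrees of its stop (over 1.13 rad), the lid lies still on it (0.60 to 0.80 rad), and the short stay is folded (under 0.15 rad) (value of joint long_stay above 1.13 rad and value of joint lid between 0.6 and 0.8 rad and velocity of joint lid below 0.05 rad/s and value of joint short_stay below 0.15 rad); the robot touches nothing.
It fails at once if the short stay is lifted (over 0.3 rad) (value of joint short_stay above 0.3 rad).
It also fails if it takes over 32 s, if anything falls off the work surface, if the arm or the gripper's body presses on something with over 40 N, if the wrist force passes 120 N, or if a joint passes its speed limit or range.

## Working session

There is one attempt and no reset: what is moved stays moved. The work goes in short steps, Python scripts to look and compute and a tool call to move; the robot and the scene stay as the last step left them, time stands still between calls to the robot, and variables do not carry over. Pictures are saved under pics/ and viewed, and the job is handed in when it is done.

Besides the shell and the picture viewer there is one more tool, called after ">>>" as name([rows], argument=value, ...), one row to a line, values as JSON. apply_moves: Moves the arm, as the interface text tells. Its arguments: {"type":"object","properties":{"plan":{"type":"array","items":{"type":"array","items":{"type":"array","items":{"type":"number"}}}}},"required":["plan"]}

```bash
mkdir -p pics; ls; cat > h.py <<'E'
import numpy as np, cv2
from station import sense, capture, finish_job, recognise
def save(p,n): cv2.imwrite('pics/'+n+'.png', p['pixels'][:,:,::-1])
def w(p,c): return np.array(p['R']).T@(np.array(c)-np.array(p['t']))
E
python3 - <<'E'
from h import *
s=sense(); print(s)
for c in ['scene','top']:
    p=capture(c); save(p,c+'0')
    for l in ['chest','long_stay_grip','lid','short_stay','long_stay']:
        for r in recognise(l,p)[:2]: print(c,l,r['score'],w(p,r['at']).round(4))
E
```

```text
pics
{'time_s': 0.0, 'joints': array([ 8.48315607e+01,  2.20890061e+01,  3.78466958e-01, -2.74812679e-02,
       -6.84125720e+01, -1.48177161e+01]), 'joint_velocities': array([ 0.01895334,  0.02782661, -0.10061723, -0.05175651, -0.08723647,
       -0.01083064]), 'effort': array([ 1.67654339e-04, -3.90667677e+01,  1.87404066e+01,  4.22009021e+00,
        1.10116781e-02, -1.89596153e-04]), 'tcp_pos': array([0.21339585, 0.58680071, 0.22947304]), 'ee_rot': array([[ 9.39714781e-01, -3.41958658e-01, -6.37741347e-04],
       [-3.41959232e-01, -9.39712443e-01, -2.09974021e-03],
       [ 1.18730865e-04,  2.19123845e-03, -9.99997592e-01]]), 'wrist_force': array([-0.272503  , -0.75598195,  0.38417948]), 'moment': array([ 0.01764311, -0.00300812, -0.04108493]), 'gripper_width': 1.0044345481035086}
scene chest 0.56 [0.4691 0.2504 0.1264]
scene long_stay_grip 0.81 [0.5033 0.1904 0.1033]
scene lid 0.56 [0.4816 0.2964 0.1271]
scene short_stay 0.43 [0.5633 0.5031 0.1055]
scene long_stay 0.87 [0.509  0.1906 0.0952]
top chest 0.97 [0.4997 0.3219 0.1226]
top long_stay_grip 0.58 [0.5197 0.1387 0.0978]
top lid 0.58 [0.5005 0.3242 0.1238]
top short_stay 0.57 [0.5607 0.4862 0.0994]
top long_stay 0.88 [0.5213 0.1335 0.0997]
top long_stay 0.48 [0.4992 0.3227 0.1235]
```

View pics/scene0.png

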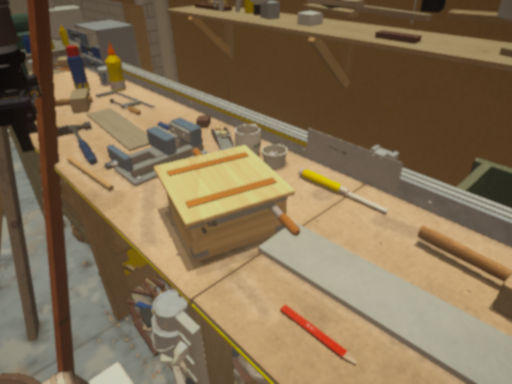

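View pics/top0.png

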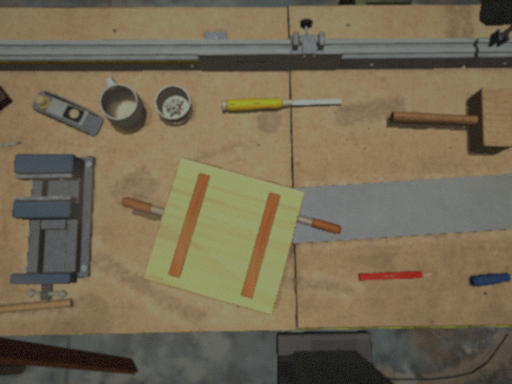

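```bash
python3 - <<'E'
from h import *
p=capture('top'); K=p['mtx'];d=p['depth']
v,u=np.mgrid[0:384,0:512]
uv=np.stack([u,v],-1).reshape(-1,1,2).astype(np.float32)
n=cv2.undistortPoints(uv,K,np.array(p['distortion'])).reshape(384,512,2)
C=np.dstack([n[...,0]*d,n[...,1]*d,d]); W=(C-p['t'])@np.array(p['R'])
im=p['pixels'].astype(int)
np.save('W.npy',W)
lid=(W[...,2]>.112)&(W[...,2]<.14)&(d>0)&(np.hypot(W[...,0]-.5,W[...,1]-.32)<.19)
k,l,st,ce=cv2.connectedComponentsWithStats(cv2.morphologyEx(lid.astype(np.uint8),cv2.MORPH_OPEN,np.ones((5,5))))
i=1+np.argmax(st[1:,4]); P=W[l==i]
print(st[i],np.median(P[:,2]))
r=cv2.minAreaRect((P[:,:2]*1000).astype(np.float32)); print(r, cv2.boxPoints(r)/1000)
# grip
hsv=cv2.cvtColor(p['pixels'],cv2.COLOR_RGB2HSV)
for (a,b) in [(320,225),(140,205)]:
    m=(abs(u-a)<28)&(abs(v-b)<16)&(W[...,2]>.07)&(W[...,2]<.11)&(d>0)&(im[...,0]-im[...,2]>60)
    Q=W[m]; print(m.sum(),Q.mean(0),cv2.minAreaRect((Q[:,:2]*1000).astype(np.float32)),np.percentile(Q[:,2],95))
E
```

```text
[  144   159   160   155 16686] 0.12369428769220157
((501.6813659667969, 323.496826171875), (250.49977111816406, 242.40472412109375), 73.56563568115234) [[0.3499955  0.23765428]
 [0.58249664 0.1690739 ]
 [0.6533672  0.40933937]
 [0.4208661  0.47791973]]
187 [0.5151024  0.12760334 0.10033495] ((515.017822265625, 127.28357696533203), (54.86990737915039, 13.5858154296875), 72.70152282714844) 0.10287634102760033
160 [0.56144646 0.497113   0.10055556] ((561.5794677734375, 497.88482666015625), (54.18301773071289, 11.915494918823242), 72.02366638183594) 0.10305896077189644
```

```bash
cat >> h.py <<'E'
from scipy.spatial.transform import Rotation as Ro
yaw=np.radians(-16.5); ex=np.array([np.cos(yaw),np.sin(yaw),0]); ey=np.array([-np.sin(yaw),np.cos(yaw),0]); ez=np.array([0,0,1.])
O=np.array([.505,.3225,0]); YG=-.190
def grip(q): return O+ex*(-.065+.13*np.cos(q))+ey*YG+ez*(.092+.13*np.sin(q))
Rd=np.column_stack([ey,ex,-ez])
def target(q,tilt,back=-.003):  # tilt>0: fingers point forward(+x)
    R=Ro.from_rotvec(-ey*tilt)*Ro.from_matrix(Rd)
    return grip(q)+R.as_matrix()[:,2]*(.011-back), R
def need(q,tilt,back=-.003):
    s=sense(); P,R=target(q,tilt,back)
    d=(P-s['tcp_pos'])/.025; rv=(R*Ro.from_matrix(s['ee_rot']).inv()).as_rotvec()
    print('t',round(s['time_s'],2),'F',np.round(s['wrist_force'],1),'w',round(s['gripper_width'],3),'j',np.round(s['joints'],0))
    print('shift units',d.round(2),'rot',rv.round(3)); return d,rv
E
python3 - <<'E'
from h import *
print(grip(0))
need(0,0,.15); need(0,-.52,.08)
E
```

```text
[0.51336037 0.12186325 0.092     ]
t 0.65 F [-0.3 -0.7  0.5] w 1.0 j [ 85.  22.   0.  -0. -68. -15.]
shift units [ 11.99 -18.62   0.02] rot [-0.    -0.     1.632]
t 0.65 F [-0.3 -0.7  0.5] w 1.0 j [ 85.  22.   0.  -0. -68. -15.]
shift units [ 13.31 -19.01  -3.15] rot [0.519 0.262 1.591]
```

```bash
sed -i 's/^Rd=.*/Rd=np.column_stack([-ey,-ex,-ez])/' h.py
python3 - <<'E'
from h import *
need(0,0,.15)
E
```

```text
t 0.65 F [-0.3 -0.7  0.5] w 1.0 j [ 85.  22.   0.  -0. -68. -15.]
shift units [ 11.99 -18.62   0.02] rot [-0.    0.   -1.51]
```

>>> apply_moves([
  [[100,0.6,-0.93,0,0,0,-0.075],[100,0.6,-0.93,0,0,0,-0.075],[100,0.6,-0.93,0,0,0,-0.075],[100,0.6,-0.93,0,0,0,-0.075],[100,0.6,-0.93,0,0,0,-0.075],[100,0.6,-0.93,0,0,0,-0.075],[100,0.6,-0.93,0,0,0,-0.075],[100,0.6,-0.93,0,0,0,-0.075],[100,0.6,-0.93,0,0,0,-0.075],[100,0.6,-0.93,0,0,0,-0.075],[100,0.6,-0.93,0,0,0,-0.075],[100,0.6,-0.93,0,0,0,-0.075]],
])

```text
time_s: 1.65
tcp_pos: [0.3967, 0.3, 0.231]
ee_rot: [[0.285, -0.959, 0.004], [-0.959, -0.285, 0.003], [-0.002, -0.005, -1.0]]
wrist_force: [0.2, 0.2, -0.3]
gripper_width: 0.999
```

```bash
python3 - <<'E'
from h import *
need(0,0,.15); need(0,-.52,.08)
E
```

```text
t 1.65 F [ 0.2  0.2 -0.3] w 0.999 j [ 56.   9. -17.   0. -63. -39.]
shift units [ 4.67 -7.13  0.  ] rot [-0.002  0.005 -0.577]
t 1.65 F [ 0.2  0.2 -0.3] w 0.999 j [ 56.   9. -17.   0. -63. -39.]
shift units [ 5.98 -7.52 -3.16] rot [-0.002  0.532 -0.563]
```

>>> apply_moves([
  [[100,0.6,-0.75,0,0,0.053,-0.056],[100,0.6,-0.75,0,0,0.053,-0.056],[100,0.6,-0.75,0,0,0.053,-0.056],[100,0.6,-0.75,0,0,0.053,-0.056],[100,0.6,-0.75,0,0,0.053,-0.056],[100,0.6,-0.75,0,0,0.053,-0.056],[100,0.6,-0.75,-0.3,0,0.053,-0.056],[100,0.6,-0.75,-0.5,0,0.053,-0.056],[100,0.6,-0.75,-0.8,0,0.053,-0.056],[100,0.6,-0.75,-0.8,0,0.053,-0.056]],
])

```text
time_s: 2.48
tcp_pos: [0.5548, 0.1028, 0.1786]
ee_rot: [[-0.305, -0.827, -0.472], [-0.952, 0.26, 0.16], [-0.01, 0.499, -0.867]]
wrist_force: [0.9, 1.1, -1.1]
gripper_width: 1.001
```

```bash
python3 - <<'E'
from h import *
need(0,-.52,.08); need(0,-.52)
s=sense(); p=capture('wrist'); save(p,'w1'); M=np.array(p['mount'])
for r in recognise('long_stay_grip',p)[:2]:
    t=M[:3,:3]@r['at']+M[:3,3]; X=s['ee_rot']@t+s['tcp_pos']; D=X-O
    print(r['score'],X, D@ex,D@ey)
p=capture('scene'); save(p,'s1')
E
```

```text
t 2.48 F [ 0.9  1.1 -1.1] w 1.001 j [ 17.  33.  11. -17. -93. -32.]
shift units [-0.34  0.37 -1.07] rot [-0.01   0.001  0.022]
t 2.48 F [ 0.9  1.1 -1.1] w 1.001 j [ 17.  33.  11. -17. -93. -32.]
shift units [-1.92  0.84 -3.95] rot [-0.01   0.001  0.022]
0.65 [0.51365229 0.12604979 0.1019052 ] 0.06409085648586485 -0.1859029544170894
0.61 [0.5065415  0.20270953 0.12272855] 0.03550035194627793 -0.114419659988012
```

View pics/w1.png

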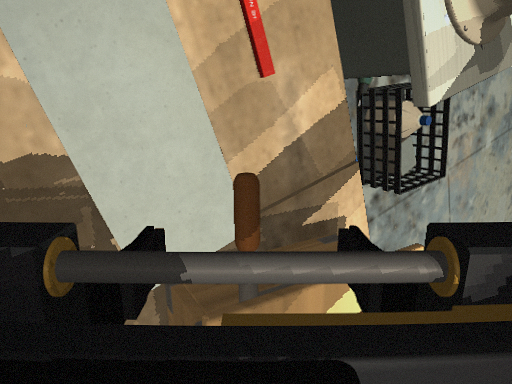

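View pics/s1.png

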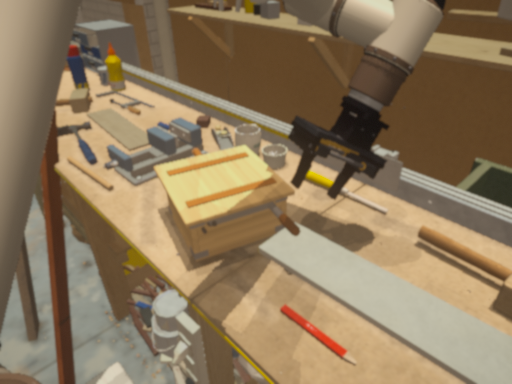

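The wrist view shows the grip at pixel (246, 212), centred between the fingers. The network puts it at chest x 64, y -186 mm, which matches the lid-based estimate.

>>> apply_moves([
  [[100,-0.15,0.2,-0.3,-0.01,0,0.022],[100,-0.3,0.15,-0.6,0,0,0],[100,-0.35,0.12,-0.7,0,0,0],[100,-0.37,0.12,-0.75,0,0,0],[100,-0.37,0.12,-0.75,0,0,0],[100,-0.3,0.1,-0.6,0,0,0]],
])

```text
time_s: 3.13
tcp_pos: [0.5076, 0.1288, 0.0877]
ee_rot: [[-0.269, -0.845, -0.461], [-0.963, 0.233, 0.135], [-0.006, 0.48, -0.877]]
wrist_force: [-0.9, 0.8, -0.9]
gripper_width: 1.003
```

```bash
python3 - <<'E'
from h import *
need(0,-.52)
E
```

```text
t 3.13 F [-0.9  0.8 -0.9] w 1.003 j [ 21.  34.  -1. -17. -79. -30.]
shift units [-0.04 -0.2  -0.32] rot [-0.001  0.02  -0.015]
```

>>> apply_moves([
  [[100,-0.04,-0.2,-0.32,0,0.02,-0.015],[100,0,0,0,0,0,0],[0,0,0,0,0,0,0],[0,0,0,0,0,0,0],[0,0,0,0,0,0,0],[0,0,0,0,0,0,0],[0,0,0,0,0,0,0],[0,0,0,0,0,0,0],[0,0,0,0,0,0,0],[0,0,0,0,0,0,0]],
])

```text
time_s: 3.97
tcp_pos: [0.5063, 0.1288, 0.0855]
ee_rot: [[-0.272, -0.84, -0.469], [-0.962, 0.235, 0.139], [-0.006, 0.489, -0.872]]
wrist_force: [-0.1, -0.9, -0.1]
gripper_width: 0.479
```

```bash
python3 - <<'E'
from h import *
need(0,-.52)
p=capture('wrist'); save(p,'w2')
for q in [.1,.2,.3,.5,.7,.9,1.1,1.31]:
    need(q,min(-.52+q,.35))
E
```

```text
t 3.97 F [-0.1 -0.9 -0.1] w 0.479 j [ 21.  34.  -1. -18. -79. -30.]
shift units [ 0.02 -0.2  -0.22] rot [-0.004  0.011 -0.012]
t 4.02 F [-0.1 -1.4  1.2] w 0.432 j [ 21.  34.  -1. -18. -79. -30.]
shift units [ 0.04 -0.2   0.27] rot [-0.031 -0.086 -0.012]
t 4.02 F [-0.1 -1.4  1.2] w 0.432 j [ 21.  34.  -1. -18. -79. -30.]
shift units [ 0.02 -0.2   0.76] rot [-0.059 -0.182 -0.013]
t 4.02 F [-0.1 -1.4  1.2] w 0.432 j [ 21.  34.  -1. -18. -79. -30.]
shift units [-0.06 -0.18  1.25] rot [-0.087 -0.278 -0.013]
t 4.02 F [-0.1 -1.4  1.2] w 0.432 j [ 21.  34.  -1. -18. -79. -30.]
shift units [-0.34 -0.09  2.19] rot [-0.143 -0.47  -0.013]
t 4.02 F [-0.1 -1.4  1.2] w 0.432 j [ 21.  34.  -1. -18. -79. -30.]
shift units [-0.79  0.04  3.06] rot [-0.198 -0.662 -0.014]
t 4.02 F [-0.1 -1.4  1.2] w 0.432 j [ 21.  34.  -1. -18. -79. -30.]
shift units [-1.42  0.23  3.81] rot [-0.245 -0.825 -0.014]
t 4.02 F [-0.1 -1.4  1.2] w 0.432 j [ 21.  34.  -1. -18. -79. -30.]
shift units [-2.26  0.48  4.37] rot [-0.245 -0.825 -0.014]
t 4.02 F [-0.1 -1.4  1.2] w 0.432 j [ 21.  34.  -1. -18. -79. -30.]
shift units [-3.23  0.77  4.76] rot [-0.245 -0.825 -0.014]
```

View pics/w2.png

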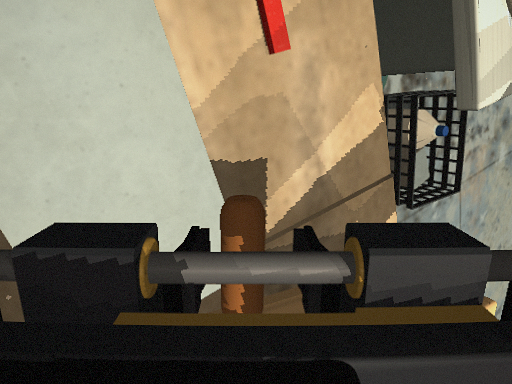

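>>> apply_moves([
  [[0,0,-0.3,-0.35,0,0.01,-0.01],[0,0,0,0,0,0,0],[0,0,0,0,0,0,0],[0,0,0,0,0,0,0],[0,0,0,0,0,0,0],[0,0,0,0,0,0,0],[0,0,0,0,0,0,0],[0,0,0,0,0,0,0]],
])

```text
time_s: 4.68
tcp_pos: [0.5037, 0.1213, 0.077]
ee_rot: [[-0.284, -0.827, -0.484], [-0.959, 0.244, 0.146], [-0.003, 0.506, -0.863]]
wrist_force: [-0.5, 0.6, 1.6]
gripper_width: 0.209
```

```bash
python3 - <<'E'
from h import *
need(0,-.52)
E
```

```text
t 4.68 F [-0.5  0.6  1.6] w 0.209 j [ 20.  35.  -1. -18. -79. -29.]
shift units [0.12 0.1  0.11] rot [-0.006 -0.009  0.   ]
```

>>> apply_moves([
  [[0,0,0,0,0,0,0],[0,0,0,0,0,0,0],[0,0,0,0.25,-0.014,-0.048,0],[0,0,0,0.25,-0.014,-0.048,0],[0,0,0,0.25,-0.014,-0.048,0],[0,0,0,0.25,-0.014,-0.048,0]],
])

```text
time_s: 5.18
tcp_pos: [0.5051, 0.1208, 0.0959]
ee_rot: [[-0.289, -0.907, -0.306], [-0.957, 0.273, 0.096], [-0.003, 0.32, -0.947]]
wrist_force: [1.1, -0.5, -9.7]
gripper_width: 0.208
```

```bash
cat >> h.py <<'E'
def est():
    s=sense(); R=s['ee_rot']; g=s['tcp_pos']-R[:,2]*.014; D=g-O
    a,b,c=D@ex+.065,D@ey,D[2]-.092
    tilt=np.arctan2(R[:,2]@ex,-R[:,2][2])
    print('q_est',round(np.arctan2(c,a),3),'r',round(np.hypot(a,c),4),'y',b.round(4),'tilt',tilt.round(3))
E
python3 - <<'E'
from h import *
est(); need(.4,-.12)
E
```

```text
q_est 0.134 r 0.128 y -0.1934 tilt -0.326
t 5.18 F [ 1.1 -0.5 -9.7] w 0.208 j [ 24.  28.  -9. -13. -68. -34.]
shift units [-0.13  0.18  1.31] rot [-0.062 -0.196  0.005]
```

>>> apply_moves([
  [[0,0,0.02,0.27,-0.011,-0.036,0],[0,0,0.02,0.27,-0.011,-0.036,0],[0,-0.03,0.02,0.26,-0.011,-0.036,0],[0,-0.04,0.02,0.25,-0.011,-0.036,0],[0,-0.04,0.02,0.25,-0.011,-0.036,0]],
])

```text
time_s: 5.6
tcp_pos: [0.5016, 0.1218, 0.1209]
ee_rot: [[-0.291, -0.949, -0.123], [-0.957, 0.288, 0.038], [-0.0, 0.129, -0.992]]
wrist_force: [1.4, 0.7, -5.0]
gripper_width: 0.207
```

```bash
python3 - <<'E'
from h import *
est(); need(.6,.06)
p=capture('scene'); save(p,'s2')
E
```

```text
q_est 0.341 r 0.1279 y -0.1934 tilt -0.129
t 5.6 F [ 1.4  0.7 -5. ] w 0.207 j [ 28.  21. -17.  -6. -58. -42.]
shift units [-0.37  0.25  1.22] rot [-0.055 -0.181  0.007]
```

View pics/s2.png

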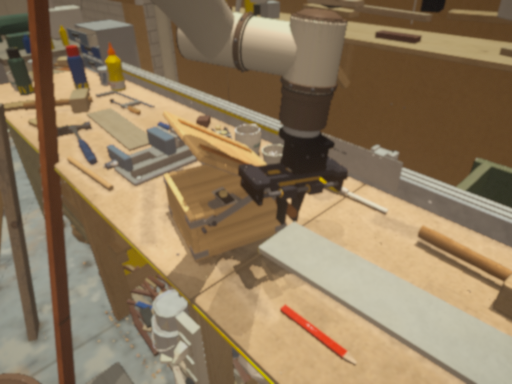

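The lid is rising, with its front edge at about (170, 120). The gripper holds the grip at about (290, 205), and the wrist link is well clear of the lid.

>>> apply_moves([
  [[0,-0.06,0.05,0.24,-0.01,-0.032,0],[0,-0.07,0.05,0.24,-0.01,-0.032,0],[0,-0.09,0.05,0.23,-0.01,-0.032,0],[0,-0.1,0.05,0.22,-0.01,-0.032,0],[0,-0.11,0.05,0.22,-0.01,-0.032,0]],
])

```text
time_s: 6.07
tcp_pos: [0.4914, 0.1247, 0.1471]
ee_rot: [[-0.289, -0.956, 0.042], [-0.957, 0.289, -0.02], [0.007, -0.045, -0.999]]
wrist_force: [1.7, -2.0, -3.4]
gripper_width: 0.206
```

```bash
python3 - <<'E'
from h import *
est(); need(.7,.18);need(.85,.3)
E
```

```text
q_est 0.571 r 0.1278 y -0.1934 tilt 0.045
t 6.07 F [ 1.7 -2.  -3.4] w 0.206 j [ 34.  14. -25.   3. -49. -53.]
shift units [-0.2   0.21  0.6 ] rot [-0.032 -0.131  0.006]
t 6.07 F [ 1.7 -2.  -3.4] w 0.206 j [ 34.  14. -25.   3. -49. -53.]
shift units [-0.66  0.34  1.17] rot [-0.066 -0.246  0.006]
```

>>> apply_moves([
  [[0,-0.13,0.05,0.21,-0.01,-0.035,0],[0,-0.14,0.05,0.21,-0.01,-0.035,0],[0,-0.15,0.05,0.2,-0.01,-0.035,0],[0,-0.16,0.05,0.19,-0.01,-0.035,0],[0,-0.17,0.05,0.18,-0.01,-0.035,0],[0,-0.18,0.05,0.17,-0.01,-0.035,0]],
])

```text
time_s: 6.57
tcp_pos: [0.4701, 0.131, 0.1756]
ee_rot: [[-0.289, -0.922, 0.258], [-0.957, 0.277, -0.084], [0.005, -0.271, -0.963]]
wrist_force: [2.8, -2.8, -0.7]
gripper_width: 0.201
```

```bash
python3 - <<'E'
from h import *
est(); need(1.1,.35);need(1.31,.35)
E
```

```text
q_est 0.869 r 0.1272 y -0.1934 tilt 0.274
t 6.57 F [ 2.8 -2.8 -0.7] w 0.201 j [ 42.   6. -40.  22. -38. -76.]
shift units [-0.81  0.39  0.76] rot [-0.016 -0.074  0.006]
t 6.57 F [ 2.8 -2.8 -0.7] w 0.201 j [ 42.   6. -40.  22. -38. -76.]
shift units [-1.78  0.68  1.15] rot [-0.016 -0.074  0.006]
```

>>> apply_moves([
  [[0,-0.2,0.07,0.17,0,0,0],[0,-0.2,0.07,0.16,0,0,0],[0,-0.21,0.07,0.14,0,0,0],[0,-0.22,0.07,0.13,0,0,0],[0,-0.22,0.07,0.11,0,0,0]],
])

```text
time_s: 6.98
tcp_pos: [0.4404, 0.1397, 0.1922]
ee_rot: [[-0.289, -0.924, 0.252], [-0.957, 0.277, -0.084], [0.008, -0.265, -0.964]]
wrist_force: [2.1, 0.6, -4.8]
gripper_width: 0.197
```

```bash
python3 - <<'E'
from h import *
est(); need(1.2,.3);need(1.31,.3)
p=capture('scene'); save(p,'s3')
E
```

```text
q_est 1.147 r 0.1247 y -0.1935 tilt 0.268
t 6.98 F [ 2.1  0.6 -4.8] w 0.197 j [ 46.   2. -40.  21. -42. -78.]
shift units [-0.1   0.18  0.3 ] rot [-0.001 -0.033  0.006]
t 6.98 F [ 2.1  0.6 -4.8] w 0.197 j [ 46.   2. -40.  21. -42. -78.]
shift units [-0.62  0.34  0.48] rot [-0.001 -0.033  0.006]
```

View pics/s3.png

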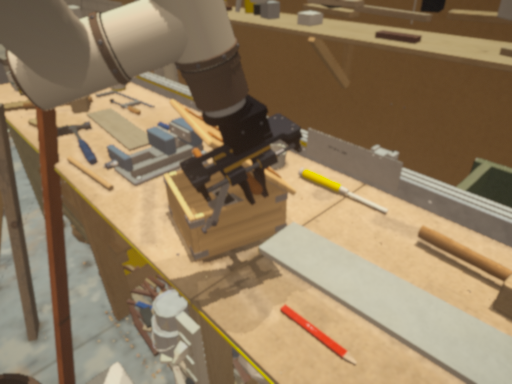

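>>> apply_moves([
  [[0,-0.2,0.08,0.15,0,0,0],[0,-0.2,0.08,0.14,0,0,0],[0,-0.2,0.08,0.12,0,0,0],[0,-0.2,0.07,0.08,0,0,0]],
])

```text
time_s: 7.37
tcp_pos: [0.4204, 0.1463, 0.2021]
ee_rot: [[-0.288, -0.924, 0.251], [-0.957, 0.274, -0.09], [0.014, -0.266, -0.964]]
wrist_force: [69.9, -24.7, -37.8]
gripper_width: 0.219
```

```bash
python3 - <<'E'
from h import *
est(); need(1.31,.3)
E
```

```text
q_est 1.331 r 0.1272 y -0.1927 tilt 0.269
t 7.37 F [ 69.9 -24.7 -37.8] w 0.219 j [ 49.   0. -41.  21. -45. -80.]
shift units [0.18 0.07 0.09] rot [ 0.005 -0.033  0.005]
```

It is firmly on its stop at about 70 N. I'll ease off and open.

>>> apply_moves([
  [[0,0.08,-0.03,0.03,0,0,0],[0,0,0,0,0,0,0]],
])

```text
time_s: 7.53
tcp_pos: [0.424, 0.1448, 0.2021]
ee_rot: [[-0.288, -0.924, 0.252], [-0.957, 0.273, -0.093], [0.017, -0.268, -0.963]]
wrist_force: [-3.2, 5.2, -6.0]
gripper_width: 0.216
```

```bash
python3 - <<'E'
from h import *
est(); need(1.31,.27)
E
```

```text
q_est 1.302 r 0.1281 y -0.1931 tilt 0.272
t 7.53 F [-3.2  5.2 -6. ] w 0.216 j [ 49.   1. -41.  21. -45. -80.]
shift units [0.02 0.14 0.08] rot [ 0.017 -0.003  0.004]
```

>>> apply_moves([
  [[60,0,0,0,0,0,0],[80,0,0,0,0,0,0],[100,0,0,0,0,0,0],[100,0,0,0,0,0,0],[100,0,0,0,0,0,0],[100,0,0,0,0,0,0],[100,0,0,0,0,0,0],[100,0,0,0,0,0,0]],
])

```text
time_s: 8.2
tcp_pos: [0.4258, 0.1461, 0.209]
ee_rot: [[-0.287, -0.922, 0.261], [-0.958, 0.272, -0.091], [0.012, -0.276, -0.961]]
wrist_force: [0.1, 0.4, 0.2]
gripper_width: 0.735
```

```bash
python3 - <<'E'
from h import *
est(); need(1.31,.27,.1)
p=capture('scene'); save(p,'s4')
E
```

```text
q_est 1.306 r 0.1352 y -0.1914 tilt 0.28
t 8.2 F [0.1 0.4 0.2] w 0.735 j [ 49.   0. -40.  21. -45. -80.]
shift units [-1.11  0.4   3.77] rot [0.015 0.006 0.003]
```

View pics/s4.png

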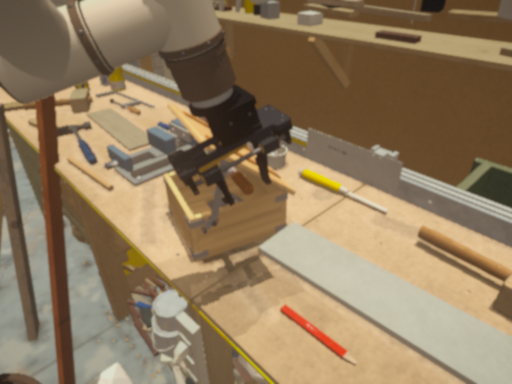

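The fingers are open around the grip at (240, 180), and it has stayed up. Next I'll retreat along the tool axis.

>>> apply_moves([
  [[100,-0.08,0.02,0.3,0,0,0],[100,-0.12,0.03,0.5,0,0,0],[100,-0.15,0.04,0.6,0,0,0],[100,-0.15,0.03,0.6,0,0,0],[100,-0.15,0,0.6,0,0,0],[100,-0.15,0,0.6,0,0,0],[100,-0.15,-0.2,0.6,0,0,0],[100,-0.1,-0.4,0.4,0,0,0],[100,0,-0.4,0.2,0,0,0],[100,0,-0.4,0,0,0,0],[100,0,0,0,0,0,0]],
])

```text
time_s: 9.17
tcp_pos: [0.3961, 0.1115, 0.3275]
ee_rot: [[-0.285, -0.923, 0.26], [-0.958, 0.271, -0.091], [0.013, -0.275, -0.961]]
wrist_force: [-0.1, -0.3, 0.9]
gripper_width: 1.001
```

```bash
python3 - <<'E'
from h import *
est(); need(1.31,.27,.1)
p=capture('scene'); save(p,'s5')
p=capture('top'); save(p,'t5')
for l in ['long_stay_grip','lid','short_stay']:
    for r in recognise(l,p)[:2]:
        D=w(p,r['at'])-O; print(l,r['score'],D@ex,D@ey,D[2])
E
```

```text
q_est 1.504 r 0.2496 y -0.2331 tilt 0.279
t 9.17 F [-0.1 -0.3  0.9] w 1.001 j [ 50. -10. -30.  16. -65. -73.]
shift units [ 0.08  1.78 -0.97] rot [0.015 0.005 0.001]
long_stay_grip 0.89 -0.027821062779085064 -0.17364414271725515 0.2181109354761604
lid 0.63 0.009821302009931636 -0.0025452404409479095 0.21119443253513165
```

View pics/s5.png

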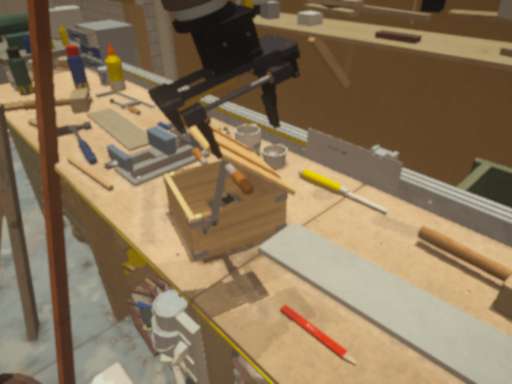

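View pics/t5.png

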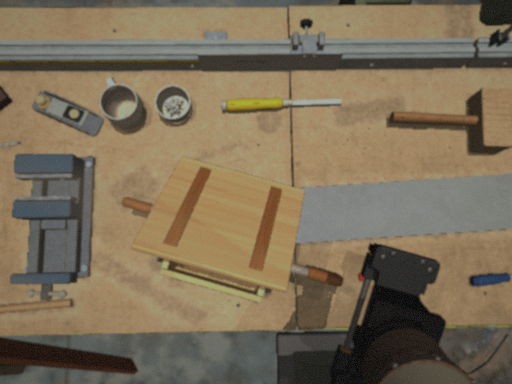

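The top view shows the lid raised, the long grip at (320, 275) in the chest's front half, and the short grip still at (137, 205). I'll measure the lid and stay angles from depth.

```bash
python3 - <<'E'
from h import *
def cloud():
    p=capture('top');d=p['depth'];v,u=np.mgrid[0:384,0:512]
    n=cv2.undistortPoints(np.stack([u,v],-1).reshape(-1,1,2).astype(np.float32),p['mtx'],np.array(p['distortion'])).reshape(384,512,2)
    W=(np.dstack([n[...,0]*d,n[...,1]*d,d])-p['t'])@np.array(p['R'])-O
    return np.dstack([W@ex,W@ey,W[...,2]])
for k in range(2):
    c=cloud()
    m=(abs(c[...,1])<.1)&(c[...,0]>-.03)&(c[...,0]<.1)&(c[...,2]>.13)
    P=c[m]; A=np.polyfit(P[:,0],P[:,2],1); print('lid',np.arctan(-A[0]),m.sum())
    g=c[(c[...,1]<-.16)&(c[...,1]>-.21)&(abs(c[...,0]+.03)<.03)&(c[...,2]>.19)&(c[...,2]<.24)]
    print('grip',len(g),np.median(g,0),np.percentile(g[:,2],95),np.percentile(g[:,0],[5,95]))
    g=c[(c[...,1]>.16)&(c[...,1]<.21)&(abs(c[...,0]-.005)<.03)&(c[...,2]>.07)&(c[...,2]<.2)]
    print('short',len(g),np.median(g,0),np.percentile(g[:,2],95))
need(1.31,.27)
E
```

```text
lid 0.6893709034657066 7862
grip 362 [-0.03133278 -0.18512557  0.22506858] 0.2279015921740917 [-0.03989893 -0.02246529]
short 259 [0.0048794  0.18465311 0.09935999] 0.10273337849942195
lid 0.6893050607528863 7857
grip 363 [-0.0312565  -0.18506403  0.22516333] 0.22815113677893534 [-0.03991059 -0.02248677]
short 260 [0.00470472 0.18446665 0.09955443] 0.10305585801310196
t 9.52 F [ 0.9 -0.1  0.1] w 1.0 j [ 50. -10. -30.  17. -65. -73.]
shift units [ 1.12  1.41 -4.91] rot [ 0.017  0.004 -0.001]
```

Lid 0.689 rad and not moving, long stay at its stop (x -31 mm, top at z 228 mm), short stay folded, robot clear.

```bash
python3 -c "
from h import *
print(finish_job())"
```

```text
the job is handed in; nothing more can be done
None
```

The lid is propped wide open on the long stay, and the job is handed in. I gripped the long stay's wooden grip, swung it up along its arc with the tool turning alongside, pushed it onto its stop, let go and retreated. It took about 9.5 s of the 32 s allowed.

Last checks, all from top-camera depth before handing in:
- **Lid:** 0.689 rad in two successive pictures, so it is lying still.
- **Long stay:** its grip is at x = -31 mm with its top at z = 228 mm in the chest's frame, which is where the stop puts it (1.31 rad).
- **Short stay:** still folded, with its grip at its starting place.
- **Robot:** clear of everything, wrist force near zero.

- **Force at the stop:** the wrist force rose to roughly 83 N for a moment when the stay met its stop. That is below the 120 N limit, and I eased off before letting go.
- **Disagreeing reading:** the trained network put the grip's surface at z = 218 mm, 10 mm below where its top should be. The depth measurement did not confirm that.

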